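# Tighten the mould press with ratchet swings of a ring wrench

### The arm

A 6-joint arm with a two-finger parallel gripper is mounted at the origin on the work surface. World frame = base frame: x ahead of the robot, y to its left, z up, the work surface at z = 0. Lengths are in m, angles in rad, forces in N, time in s.
With the tool pointing down it reaches from about 0.375 to 0.9 m from the base axis. Payload 3.1 kg.
Tool frame: the origin (TCP) lies on the centre line of the jaws, within the pads' length; the fingertips stand 22 mm ahead of it and the grasp point (between the pads) lies 3 mm ahead of it; z points along the fingers, y is the line along which they close (so a half turn about z gives the same grasp; the last joint's range is limited). The gripper opens to 85 mm and grips with 20 to 120 N. Pads are 22 mm wide; open, the fingers measure 114 mm over their backs; the gripper's body (76 mm by 85 mm) begins 54 mm behind the grasp point. The pads swing forward as they close: fully open they stand 13 mm farther back than shut.
Start: joints at [-1.526, 0.527, 1.433, -0, 1.181, -0.178], TCP at [0.139, -0.609, 0.253] pointing down, gripper open.
Joint ranges: [-3.08, 3.08], [-0.75, 2.2], [0.22, 2.44], [-1.43, 4.57], [0, 2.65], [-2.85, 2.85]. Speed limits (rad/s): [2.79, 2.79, 3.14, 3.14, 3.14, 3.14].

### API

Orientations are given as a unit quaternion [x, y, z, w].
In Python, from station import manip, vision gives the robot as it stands (manip), with the cameras (vision).
- The arm moves only by the shell command python3 drive.py 'ROWS' [FORCE]. ROWS is a JSON list of rows, 1 to 20 of them, each an object with the fields dx, dy, dz (the shift in normalised numbers (1 is 50 cm)), rz (a turn about the tool's z in fractions of the full range, 1 being 4 rad), aperture (the opening from 0.0 (shut) to 1.0 (fully open)); a field left out counts as zero (the opening has to be given); each row is the pose to reach, as a shift and turn from the pose commanded when the command began, along the tool's axes at that moment; what a row does not reach only later rows make up. A row lasts 1/10 s, in which the tool goes at most 0.05 m and 0.15 rad, less where a joint would pass 70% of its speed; a pose out of reach is approached as far as the arm can. The fingers move at their own pace and stop on an object; FORCE is the grip in N (left out, the last holds). Time passes only in rows, so rows that do not move let the fingers close. It prints the time, the measured TCP pose, the force, the opening and the grip force at its end. Input that does not fit is refused with a message, and nothing moves.
- manip.sense(): the state, without advancing time (a new reading comes with each control period).
- vision.snapshot(name): name is "scene" or "top" or "wrist"; returns a dict with "pixels" (480x640x3 uint8, red, green, blue), "range_z" (480x640 float32, m along the optical axis (not along the pixel's ray), 0 where there is no reading), "fov_y" (degrees; the focal length in pixels is half the picture's height over the tangent of half this angle, whatever the lens; pixels are square), "cx", "cy" (the principal point, pixels), "R" (3x3) and "t" (3): a world point X has camera coordinates R X + t; the wrist camera has in their place "hand_eye" (4x4, takes a point from camera to tool coordinates, whose origin is the TCP and whose axes are the flange's). Camera axes: x right, y down, z forward; pixel columns grow to the right and rows downward; lengths in m; the calibration is good to about 2 mm. A picture is of the moment at which its call begins: read the wrist's pose just before it.
- manip.sign_off(): hands the job in; it is judged then, once.
The state is a dict: "t": time; "q": joint angles; "qd": joint speeds; "tau": joint torques, N m; "tcp_pos": TCP position; "tool_rot": TCP orientation; "force": force on the tool from outside, world axes, zero at the start; "ft_torque": the same for the moment, N m; "finger_gap": opening from 0.0 (shut) to 1.0 (fully open); "gripper_force": force on a finger pad.
Only numpy, scipy, OpenCV 4.12 (cv2) and the standard library are available. Lean on these libraries where they do the work, as an engineer would, in place of code of your own. Each camera call takes 0.05 s, during which the arm holds its last target. There are 200 camera calls.

### The job

Tighten the hex nut on top of the mould press with the ring wrench. The four rods block a full turn, so work clockwise (seen from above) in short swings, lifting the wrench off and setting it back between swings, until the nut comes up firmly tight against its stop: about 1.2 newton metres, and never more than 1.8 or the plaster cracks. Then lay the wrench back flat on the black rubber mat; do not turn the nut with the fingers, do not strike the rods hard, and leave the other things on the table where they are.

Things in the scene. Friction and masses are not known exactly. Their poses are not given: they have to be found in the camera images.
- press: Mould press, fixed: grey base 190 x 180 mm, white two-part plaster mould, grey pressure plate (100 along x, 150 along y, top at 127 mm). Origin: centre of the underside, on the nut's axis; its -x side faces the robot. With the wrench on the nut at the press's own yaw the handle points to -x, and can swing about 0.85 rad either way before it meets a rod.
- rods: The four upright steel rods of the press above its plate: 12 mm thick, at x = +-35, y = +-60 mm, from the plate's top (127 mm above the table) up to 167 mm. Origin: on the nut's axis at the plate's top; axes as the press.
- hexnut: Hex nut on the press: 38 mm across flats, 16 high, top edge chamfered 3 mm. Origin: centre of its underside, 133 mm above the table, on a black rubber collar (56 mm wide, top at 133 mm) on which the wrench comes to rest. z up; x is square to one of the six flats. It only turns, with about 0.25 N m of friction, stays where left and does not travel up or down.
- screw (a joint): How far the nut has been turned clockwise (seen from above), rad. It starts anywhere from 0.25 to 0.65 and comes against a firm stop at 2.45 (fully home).
- bush (a joint): Springy clockwise twist of the rubber collar that carries screw and nut, rad. It turns by 1 rad per 18 N m, so 18 times the reading is the torque on the nut in N m; it springs back to 0 when let go.
- wrench: Double-ended steel ring wrench, 0.17 to 0.33 kg, flat on the mat. Origin: centre of the underside of the large ring (hexagon 56 mm outside, through hole 40 mm across flats, 24 high). Handle along -x: 14 mm wide, from 7 to 23 mm above the underside, x = -27 to -168 mm; balance point near x = -85. x is square to a flat of the hole: it fits the nut at equal yaw modulo 60 degrees, give or take 5.
- wrench_tail (a point): Centre of the underside of the wrench's small ring (36 mm outside, hole 19 mm, 24 high, too small for the nut), 185 mm from the wrench's origin along its -x. When the wrench is fully on the nut, the wrench's origin meets the nut's origin.
- mat: Black rubber mat, 300 mm along its x, 150 mm along its y, 3 mm thick, fixed to the table. Origin: centre of the underside. It lies to the left or right of the press, the wrench on it.
- tray: Grey open tray, 260 x 150 x 30 mm, fixed, on the other side of the press. Origin: centre of the underside. Leave alone.
- brush: Brush, 170 mm, in the tray. Bystander.
- cup: White cup, 56 mm wide, 60 mm high, in the tray. Bystander.
- bowl_a: Clay-coloured bowl, 80 mm wide, 40 mm high. Bystander.
- bowl_b: Clay-coloured bowl, 80 mm wide, 40 mm high. Bystander.
- jar: Amber jar, 50 mm wide, 65 mm high. Bystander.
- plug: White plaster block, 60 x 45 x 35 mm, between robot and press. Bystander.
- spool: Small turned wooden plunger, 44 mm wide, 45 mm high, between robot and press. Bystander.

How it is judged:
On the way, in this order (a step that is already met when the one before it is completed fails the run):
1. the large ring of the wrench is fully on the nut (distance between wrench and hexnut below 0.006 m), for 0.1 s.
2. the nut is home against its stop and firmly tight: at least 0.7 N m (value of joint screw above 2.39 rad and value of joint bush above 0.039 rad), for 0.1 s.
At the end, for the whole second after the job is handed in: The nut is home (within 0.1 rad of its stop at 2.45) after having been pulled up with 0.7 to 1.8 N m, and the wrench lies still and flat (within 0.1 rad) on the mat, both ring centres within the mat's outline (value of joint screw above 2.35 rad and z of each of wrench, wrench_tail in the frame of mat below 0.008 m and angle between wrench's own z axis and vertical below 0.1 rad and linear speed of wrench below 0.02 m/s and x of wrench in the frame of mat between -0.15 and 0.15 m and y of wrench in the frame of mat between -0.075 and 0.075 m and x of wrench_tail in the frame of mat between -0.15 and 0.15 m and y of wrench_tail in the frame of mat between -0.075 and 0.075 m); the robot touches nothing.
It fails at once if the nut is overtightened: more than 1.8 N m (value of joint bush above 0.1 rad).
It fails at once if the fingers touch the nut (contact force between the fingers and hexnut above 1 N).
It fails at once if the wrench or the fingers strike a rod with more than 15 N (contact force between any of wrench, the fingers and rods above 15 N).
It fails at once if a bystander is moved by more than 30 mm (distance of any of brush, cup, bowl_a, bowl_b, jar, plug, spool from where it was at the start of the episode above 0.03 m).
It also fails if it takes over 72 s, if anything falls off the work surface, if the arm or the gripper's body presses on something with over 40 N, if the wrist force passes 120 N, or if a joint passes its speed limit or range.

## Working session

There is one attempt and no reset: what is moved stays moved. The work goes in short steps, Python scripts to look and compute and a shell command to move; the robot and the scene stay as the last step left them, time stands still between calls to the robot, and variables do not carry over. Pictures are saved under pics/ and viewed, at most 10 in all, crops included, and the job is handed in when it is done.

```bash
ls; mkdir -p pics
cat > h.py <<'E'
import numpy as np,cv2
from station import manip, vision
from scipy.spatial.transform import Rotation as Ro
def cloud(s):
    f=240/np.tan(np.radians(s["fov_y"])/2)
    z=s["range_z"].astype(float);v,u=np.mgrid[:480,:640]
    P=np.stack([(u-s["cx"])/f*z,(v-s["cy"])/f*z,z],-1)
    return P
def world(s,st=None):
    P=cloud(s)
    if "R" in s: return (P-np.array(s["t"]))@np.array(s["R"])
    H=np.array(s["hand_eye"]);P=P@H[:3,:3].T+H[:3,3]
    return P@Ro.from_quat(st["tool_rot"]).as_matrix().T+np.array(st["tcp_pos"])
def save(n,im): cv2.imwrite("pics/"+n+".png",cv2.cvtColor(im,cv2.COLOR_RGB2BGR))
E
python3 - <<'E'
from h import *
st=manip.sense();print(st)
s=vision.snapshot("top");W=world(s);save("top",s["pixels"])
np.savez("top.npz",W=W,p=s["pixels"])
s2=vision.snapshot("scene");W2=world(s2);np.savez("scene.npz",W=W2,p=s2["pixels"])
print(s["fov_y"],s["R"],s["t"])
for (u,v) in [(100,100),(320,240),(500,300)]: print(W[v,u])
E
```

```text
drive.py
pics
station.py
{'t': 0.0, 'q': array([-1.52550983e+00,  5.28448432e-01,  1.43392662e+00, -1.15337469e-05,
        1.18137390e+00, -1.78498923e-01]), 'qd': array([-1.28916162e-03, -5.40416064e-04, -6.29668990e-04, -1.13327506e-03,
       -2.93949490e-05,  1.11397341e-03]), 'tau': array([-2.67959251e-03, -4.42357743e+01, -1.78023612e+01, -5.23277304e-04,
        8.36906140e-03, -9.43153054e-06]), 'tcp_pos': array([ 0.13869684, -0.60872418,  0.25233672]), 'tool_rot': array([ 9.93745716e-01,  1.11661492e-01,  6.64372360e-05, -1.07611045e-03]), 'force': array([-0.36175389,  0.24245662,  0.78314548]), 'ft_torque': array([-0.03957979,  0.02262583,  0.01242582]), 'gripper_force': 0.0, 'finger_gap': 0.9984055882930968}
43.9602343399347 [[-0.02288433 -0.99959019  0.0171975 ]
 [-0.99736335  0.02164163 -0.06926744]
 [ 0.06886688 -0.01873729 -0.99744988]] [-0.01341177  0.56336449  1.19746866]
[ 0.86852551  0.44745149 -0.00281783]
[ 0.55438775 -0.00842514  0.12606974]
[ 0.43027394 -0.37804075  0.00569397]
```

View pics/top.png

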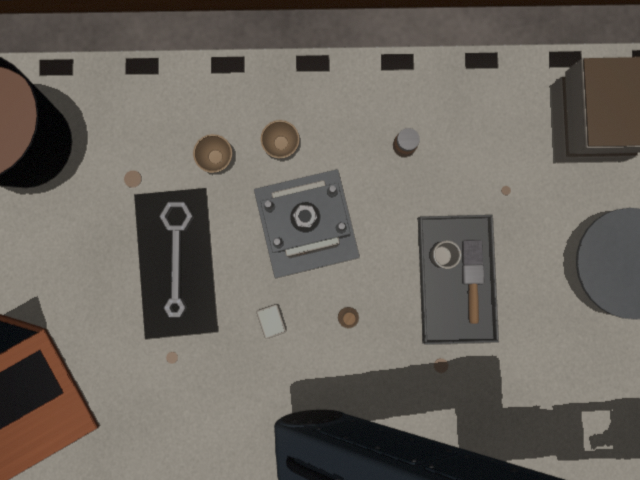

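The picture shows the black mat on the left, with the wrench's large ring at about (176,216) and its tail at (174,308). The press nut is at (305,216), and its rods are at (268,205), (332,188), (342,227) and (278,243). The tray is on the right and the bystanders are clear of the handle's sweep.

```bash
cat > m1.py <<'E'
from h import *
import sys
def report(W,p,tag):
    g=p.astype(int).sum(-1)
    x,y,z=W[...,0],W[...,1],W[...,2]
    ok=np.isfinite(z)
    mat=ok&(g<130)&(y>0.15)&(y<0.55)&(x>0.3)&(x<0.8)&(z<.02)
    if mat.sum()>50:
        n,l,stt,c=cv2.connectedComponentsWithStats(mat.astype(np.uint8));i=1+stt[1:,4].argmax()
        r=cv2.minAreaRect(W[l==i][:,:2].astype(np.float32));print(tag,"mat",r,"z",np.median(z[l==i]))
    wr=ok&(z>.012)&(z<.05)&(y>0.18)&(y<0.42)&(x>0.4)&(x<0.7)
    n,l,stt,c=cv2.connectedComponentsWithStats(wr.astype(np.uint8))
    for i in range(1,n):
        if stt[i,4]>60:
            Q=W[l==i];print(tag,"obj",stt[i],Q.mean(0).round(4),cv2.minAreaRect(Q[:,:2].astype(np.float32)),np.percentile(Q[:,2],[50,95]).round(4))
    pr=ok&(z>.136)&(z<.18)&(x>.45)&(x<.8)&(abs(y)<.2)
    n,l,stt,c=cv2.connectedComponentsWithStats(pr.astype(np.uint8))
    for i in range(1,n):
        if stt[i,4]>8:
            Q=W[l==i];print(tag,"press",stt[i],Q.mean(0).round(4),cv2.minAreaRect(Q[:,:2].astype(np.float32)),np.percentile(Q[:,2],[50,95]).round(4))
if __name__=="__main__":
    for t in ["top","scene"]:
        d=np.load(t+".npz");report(d["W"],d["p"],t)
E
python3 m1.py
```

```text
top mat ((0.5233649015426636, 0.2900862395763397), (0.2952274680137634, 0.14780016243457794), 4.143004894256592) z 0.0037365901778000127
top obj [ 160  203   34  114 1233] [0.5347 0.2834 0.0256] ((0.5285065174102783, 0.2851163446903229), (0.06417667865753174, 0.22920620441436768), 88.60687255859375) [0.0264 0.0309]
top press [329 186   7   9  49] [ 0.6431 -0.0324  0.1608] ((0.643886923789978, -0.0322679728269577), (0.010521141812205315, 0.011094371788203716), 1.7698161602020264) [0.1663 0.1695]
top press [265 201   8   9  50] [0.6178 0.0838 0.1617] ((0.6185653209686279, 0.08407410234212875), (0.010883355513215065, 0.011014982126653194), 15.348591804504395) [0.1662 0.1699]
top press [293 205  25  23 389] [0.5971 0.0184 0.1494] ((0.5975909233093262, 0.018474407494068146), (0.04240749403834343, 0.04160018637776375), 69.60467529296875) [0.1498 0.1539]
top press [338 223   8   8  47] [ 0.5754 -0.0472  0.1623] ((0.576378345489502, -0.047612275928258896), (0.011278567835688591, 0.012639143504202366), 36.56541442871094) [0.1675 0.1706]
top press [274 239   8   7  42] [0.5499 0.069  0.1644] (
[... 652 characters left out ...]
[ 0.5808 -0.0461  0.1574] ((0.5788390040397644, -0.045777514576911926), (0.011455144733190536, 0.011816611513495445), 57.75232696533203) [0.159  0.1695]
scene press [321 230  21  18 275] [0.6026 0.0198 0.1478] ((0.5999460816383362, 0.020714033395051956), (0.03860722854733467, 0.04426254332065582), 51.04974365234375) [0.1487 0.1533]
scene press [359 232   8  13  64] [0.6227 0.0852 0.1566] ((0.6205580234527588, 0.08568020164966583), (0.012759576551616192, 0.01323486864566803), 74.47135925292969) [0.1589 0.1696]
scene press [310 253   6  12  64] [ 0.6488 -0.0309  0.1574] ((0.6475031971931458, -0.030173905193805695), (0.010458904318511486, 0.01522084791213274), 76.69219207763672) [0.1594 0.1688]
```

```bash
cat >> h.py <<'E'
def togo(xyz,yaw=None):
    st=manip.sense();R=Ro.from_quat(st["tool_rot"]).as_matrix()
    ty=np.arctan2(R[1,0],R[0,0]);d=R.T@(np.array(xyz)-st["tcp_pos"])
    print("tcp",st["tcp_pos"].round(4),"yaw",round(ty,4),"tilt",R[:2,2].round(4),"GO",d.round(4),"turn",None if yaw is None else round(ty-yaw,4),"q",st["q"].round(2),"f",st["force"].round(1))
E
python3 - <<'E'
from h import *
print(vision.snapshot("wrist")["hand_eye"])
for t in ["top","scene"]:
    d=np.load(t+".npz");W=d["W"];z=W[...,2];x=W[...,0];y=W[...,1]
    m=(z>.014)&(z<.05)&(y>0.2)&(y<0.4)&(x>0.38)&(x<0.7);Q=W[m]
    h=Q[(Q[:,0]>.46)&(Q[:,0]<.58)];k=np.polyfit(h[:,0],h[:,1],1);print(t,k,np.polyval(k,.53),Q[:,0].min(),Q[:,0].max(),np.percentile(h[:,2],[5,50,95]))
togo([.45,-.15,.25],0.0)
E
```

```text
[[ 1.25601419e-03 -9.53838648e-01 -3.00316925e-01  7.83870367e-02]
 [ 9.99999209e-01  1.21731675e-03  3.15964317e-04  1.98257604e-04]
 [ 6.42018465e-05 -3.00317085e-01  9.53839423e-01 -1.19846888e-01]
 [ 0.00000000e+00  0.00000000e+00  0.00000000e+00  1.00000000e+00]]
top [-0.02005825  0.29411169] 0.2834808155103161 0.41364988603082414 0.643280468831724 [0.0185547  0.02613888 0.03066493]
scene [-0.01723051  0.29431692] 0.2851847520864597 0.4142427272153543 0.6475710452253287 [0.01681835 0.02566248 0.02986211]
tcp [ 0.1387 -0.6089  0.2525] yaw 0.2238 tilt [-0.0001  0.0017] GO [ 0.4054 -0.3784  0.0033] turn 0.2238 q [-1.53  0.53  1.43 -0.    1.18 -0.18] f [0.  0.5 0.4]
```

Units first: shifts go in shares of 50 cm and turns go in shares of 4 rad. So 0.405 m / 0.5 = 0.81, -0.3785 m / 0.5 = -0.757.

```bash
python3 drive.py '[{"dx":0.81, "dy":-0.757, "aperture":1}, {"dx":0.81, "dy":-0.757, "aperture":1}, {"dx":0.81, "dy":-0.757, "aperture":1}, {"dx":0.81, "dy":-0.757, "aperture":1}, {"dx":0.81, "dy":-0.757, "aperture":1}, {"dx":0.81, "dy":-0.757, "aperture":1}, {"dx":0.81, "dy":-0.757, "aperture":1}, {"dx":0.81, "dy":-0.757, "aperture":1}, {"dx":0.81, "dy":-0.757, "aperture":1}, {"dx":0.81, "dy":-0.757, "aperture":1}, {"dx":0.81, "dy":-0.757, "aperture":1}, {"dx":0.81, "dy":-0.757, "aperture":1}]'; python3 -c "
from h import *
togo([.50,.285,.25],0.0)"
```

```text
t: 1.35
tcp_pos: [0.4515, -0.1457, 0.2533]
tool_rot: [0.993, 0.115, 0.0, -0.001]
force: [-0.1, -1.1, 0.2]
finger_gap: 1.001
gripper_force: 0.0
tcp [ 0.4515 -0.1457  0.2533] yaw 0.2308 tilt [0.0008 0.0016] GO [ 0.1458 -0.4082  0.004 ] turn 0.2308 q [-0.55  0.33  1.8   0.    1.02  0.79] f [-0.1 -1.1  0.2]
```

Scaled: 0.1435 m / 0.5 = 0.287, -0.1365 m / 0.5 = -0.273.

```bash
python3 drive.py '[{"dx":0.287, "dy":-0.273, "dz":-0.06, "aperture":1}, {"dx":0.287, "dy":-0.273, "dz":-0.06, "aperture":1}, {"dx":0.287, "dy":-0.273, "dz":-0.06, "aperture":1}, {"dx":0.287, "dy":-0.273, "dz":-0.06, "aperture":1}, {"dx":0.287, "dy":-0.273, "dz":-0.06, "aperture":1}, {"dx":0.287, "dy":-0.273, "dz":-0.06, "aperture":1}, {"dx":0.287, "dy":-0.273, "dz":-0.06, "aperture":1}, {"dx":0.287, "dy":-0.273, "dz":-0.06, "aperture":1}]'
python3 - <<'E'
from h import *
st=manip.sense();s=vision.snapshot("wrist");W=world(s,st);save("w1",s["pixels"]);np.savez("w1.npz",W=W,p=s["pixels"])
togo([.50,.285,.25],-0.02)
x,y,z=W[...,0],W[...,1],W[...,2]
m=((z>.139)&(z<.19)&(x>.5)&(x<.7)&(y>-.08)&(y<.12)).astype(np.uint8)
n,l,q,c=cv2.connectedComponentsWithStats(m)
for i in range(1,n):
    if q[i,4]>100:
        Q=W[l==i];T=Q[Q[:,2]>np.percentile(Q[:,2],60)-.003];print(q[i],T.mean(0).round(4),cv2.minAreaRect(T[:,:2].astype(np.float32)),np.percentile(Q[:,2],[50,95]).round(4))
E
```

```text
t: 2.15
tcp_pos: [0.5583, 0.013, 0.2829]
tool_rot: [0.994, 0.111, -0.001, -0.0]
force: [0.6, -0.5, -0.1]
finger_gap: 0.997
gripper_force: 0.0
tcp [0.5584 0.013  0.283 ] yaw 0.2214 tilt [-0.0012 -0.    ] GO [ 0.0028 -0.2782  0.0331] turn 0.2414 q [-0.18  0.4   1.57 -0.    1.17  1.17] f [ 0.  -0.5  0.4]
[214 117  28  21 445] [0.6216 0.0855 0.166 ] ((0.6215323805809021, 0.0856386050581932), (0.011393335647881031, 0.011514092795550823), 88.15424346923828) [0.1656 0.1671]
[399 119  29  20 457] [ 0.6472 -0.0308  0.166 ] ((0.6472885608673096, -0.031039200723171234), (0.01132046990096569, 0.011558468453586102), 54.606136322021484) [0.1656 0.1671]
[ 290  148   59   63 2612] [0.6009 0.0199 0.1488] ((0.6003377437591553, 0.019402991980314255), (0.04117204248905182, 0.037844251841306686), 84.64855194091797) [0.1481 0.1514]
[222 218  25  27 429] [0.5538 0.0705 0.1659] ((0.5533953309059143, 0.0705474391579628), (0.011431841179728508, 0.011704814620316029), 22.265056610107422) [0.1652 0.167 ]
[392 219  26  27 431] [ 0.5795 -0.0457  0.1659] ((0.5791394114494324, -0.04602379351854324), (0.011536633595824242, 0.011423002928495407), 85.19554138183594) [0.1651 0.1668]
```

View pics/w1.png

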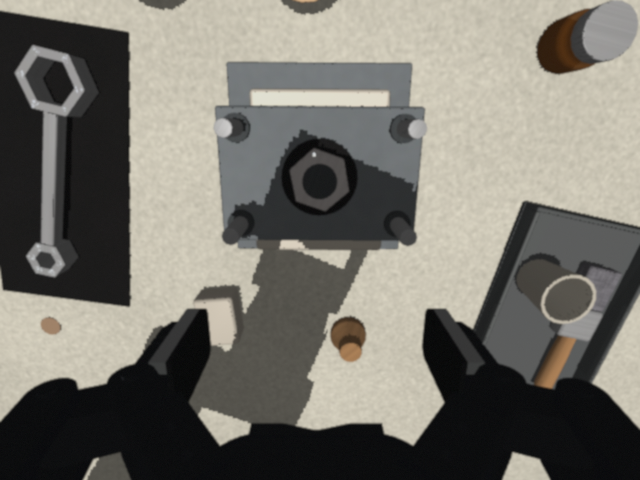

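Shown: the nut at about (320,180) on its collar, with rods at (223,128), (408,129), (234,231) and (405,232). The wrench is on the mat at left, big ring at (50,80) and tail at (45,259).

```bash
cat >> h.py <<'E'
from scipy.optimize import least_squares
def hexfit(P,c,r):
    """outline pts P (N,2), initial centre c, apothem r -> centre, apothem, phase of a flat normal (mod 60deg)"""
    def res(p):
        d=P-p[:2];a=np.arctan2(d[:,1],d[:,0])-p[3];a=(a+np.pi/6)%(np.pi/3)-np.pi/6
        return np.hypot(*d.T)*np.cos(a)-p[2]
    best=min((least_squares(res,[*c,r,ph],loss="soft_l1",f_scale=.001) for ph in np.arange(0,1.05,.15)),key=lambda o:o.cost)
    p=best.x;p[3]=(p[3]+np.pi/6)%(np.pi/3)-np.pi/6
    return p.round(4),np.sqrt(2*best.cost/len(P)).round(5)
def outline(W,m,hole=False):
    cs,h=cv2.findContours(m.astype(np.uint8),cv2.RETR_CCOMP,cv2.CHAIN_APPROX_NONE)
    return [(W[c[:,0,1],c[:,0,0]]) for c in cs]
E
python3 - <<'E'
from h import *
d=np.load("w1.npz");W=d["W"];x,y,z=W[...,0],W[...,1],W[...,2]
r=np.hypot(x-.6005,y-.0198)
for zt in (.138,.141,.144):
  for o in outline(W,(z>zt)&(r<.03)):
    if len(o)>40: print("nut",zt,len(o),hexfit(o[:,:2],[.6005,.0198],.018 if len(o)>140 else .01))
m=(z>.012)&(z<.05)&(y>.2)&(y<.4)&(x>.4)&(x<.68)
for o in outline(W,m):
    if len(o)>15: print("wr",len(o),o[:,:2].min(0),o[:,:2].max(0))
Q=W[m];print(len(Q),np.percentile(Q[:,2],[5,50,95]))
h=Q[(Q[:,0]>.46)&(Q[:,0]<.57)];k=np.polyfit(h[:,0],h[:,1],1);print(k,np.polyval(k,.53))
E
```

```text
nut 0.138 106 (array([0.6181, 0.0304, 0.0381, 0.4485]), np.float64(0.0005))
nut 0.138 199 (array([ 0.6052,  0.0092,  0.0231, -0.0546]), np.float64(0.00058))
nut 0.138 603 (array([0.5796, 0.0151, 0.0081, 0.2238]), np.float64(0.00029))
nut 0.138 66 (array([0.6037, 0.0413, 0.0374, 0.2195]), np.float64(0.00025))
nut 0.138 168 (array([ 0.6004,  0.0198,  0.0188, -0.1155]), np.float64(0.00019))
nut 0.141 106 (array([0.6181, 0.0304, 0.0381, 0.4485]), np.float64(0.0005))
nut 0.141 199 (array([ 0.6052,  0.0092,  0.0231, -0.0546]), np.float64(0.00058))
nut 0.141 603 (array([0.5796, 0.0151, 0.0081, 0.2238]), np.float64(0.00029))
nut 0.141 66 (array([0.6037, 0.0413, 0.0374, 0.2195]), np.float64(0.00025))
nut 0.141 168 (array([ 0.6004,  0.0198,  0.0187, -0.1137]), np.float64(0.0002))
nut 0.144 106 (array([0.6181, 0.0304, 0.0381, 0.4485]), np.float64(0.0005))
nut 0.144 199 (array([ 0.6052,  0.0092,  0.0231, -0.0546]), np.float64(0.00058))
nut 0.144 603 (array([0.5796, 0.0151, 0.0081, 0.2238]), np.float64(0.00029))
nut 0.144 66 (array([0.6037, 0.0413, 0.0374, 0.2195]), np.float64(0.00025))
nut 0.144 168 (array([ 0.6003,  0.0198,  0.0187, -0.1126]), np.float64(0.00022))
wr 545 [0.41499926 0.25176026] [0.6468373  0.31708335]
wr 34 [0.42426853 0.27572367] [0.44452409 0.29858919]
wr 122 [0.59860979 0.2602142 ] [0.63940569 0.30646264]
6518 [0.01380693 0.02494925 0.02700838]
[-0.01593477  0.29139322] 0.28294779255649044
```

Scaled: -0.275 m / 0.5 = -0.55, 0.083 m / 0.5 = 0.166, 0.237 rad / 4 = 0.0593.

```bash
python3 drive.py '[{"dx":0.032, "dy":-0.55, "dz":0.166, "rz":0.0593, "aperture":1}, {"dx":0.032, "dy":-0.55, "dz":0.166, "rz":0.0593, "aperture":1}, {"dx":0.032, "dy":-0.55, "dz":0.166, "rz":0.0593, "aperture":1}, {"dx":0.032, "dy":-0.55, "dz":0.166, "rz":0.0593, "aperture":1}, {"dx":0.032, "dy":-0.55, "dz":0.166, "rz":0.0593, "aperture":1}, {"dx":0.032, "dy":-0.55, "dz":0.166, "rz":0.0593, "aperture":1}, {"dx":0.032, "dy":-0.55, "dz":0.166, "rz":0.0593, "aperture":1}, {"dx":0.032, "dy":-0.55, "dz":0.166, "rz":0.0593, "aperture":1}]'
cat > m2.py <<'E'
from h import *
st=manip.sense();s=vision.snapshot("wrist");W=world(s,st);np.savez("w2.npz",W=W,p=s["pixels"]);save("w2",s["pixels"])
x,y,z=W[...,0],W[...,1],W[...,2]
m=(z>.015)&(z<.05)&(y>.2)&(y<.4)&(x>.4)&(x<.68)
for o in outline(W,m):
    if len(o)>15: print("wr",len(o),o[:,:2].min(0),o[:,:2].max(0), hexfit(o[:,:2],o[:,:2].mean(0),.02))
Q=W[m];h=Q[(Q[:,0]>.47)&(Q[:,0]<.57)];k=np.polyfit(h[:,0],h[:,1],1);print(k,np.polyval(k,.514),np.percentile(h[:,2],[50,95]))
togo([.514,.2835,.027],-.016)
E
python3 m2.py
```

```text
t: 3.0
tcp_pos: [0.5135, 0.2858, 0.1999]
tool_rot: [1.0, -0.006, -0.0, 0.0]
force: [0.5, 0.0, 1.5]
finger_gap: 1.0
gripper_force: 0.0
wr 661 [0.41555014 0.2526659 ] [0.64708434 0.31655296] (array([0.5347, 0.4604, 0.1802, 0.4961]), np.float64(0.0045))
wr 51 [0.42409483 0.27840857] [0.44384433 0.29682869] (array([0.4341, 0.2876, 0.0095, 0.015 ]), np.float64(0.00024))
wr 173 [0.59832628 0.26154651] [0.63915278 0.30730767] (array([ 0.6187,  0.2844,  0.0201, -0.0171]), np.float64(0.00013))
[-0.01652308  0.29456098] 0.28606811632647333 [0.02505291 0.02625174]
tcp [0.5141 0.2851 0.2004] yaw -0.0139 tilt [-0.     -0.0007] GO [-1.000e-04  1.400e-03  1.734e-01] turn 0.0021 q [ 0.32  0.54  1.58 -0.    1.02  1.9 ] f [1.3 0.4 0.9]
```

Scaled: 0.173 m / 0.5 = 0.346, 0.16 m / 0.5 = 0.32.

```bash
python3 drive.py '[{"dy":-0.002, "dz":0.1, "aperture":1}, {"dy":-0.002, "dz":0.2, "aperture":1}, {"dy":-0.002, "dz":0.28, "aperture":1}, {"dy":-0.002, "dz":0.32, "aperture":1}, {"dy":-0.002, "dz":0.346, "aperture":1}, {"dy":-0.002, "dz":0.346, "aperture":1}, {"dy":-0.002, "dz":0.346, "aperture":0}, {"dy":-0.002, "dz":0.346, "aperture":0}, {"dy":-0.002, "dz":0.346, "aperture":0}, {"dy":-0.002, "dz":0.346, "aperture":0}, {"dy":-0.002, "dz":0.346, "aperture":0}, {"dy":-0.002, "dz":0.346, "aperture":0}, {"dy":-0.002, "dz":0.346, "aperture":0}, {"dy":-0.002, "dz":0.346, "aperture":0}]' 100; python3 -c "
from h import *
togo([.514,.286,.027],-.016)"
```

```text
t: 4.45
tcp_pos: [0.5141, 0.2874, 0.0284]
tool_rot: [1.0, -0.007, 0.0, -0.0]
force: [-1.5, -0.8, 5.4]
finger_gap: 0.14
gripper_force: 98.3
tcp [0.5141 0.2874 0.0284] yaw -0.0133 tilt [0.001  0.0003] GO [-0.0001  0.0014  0.0014] turn 0.0027 q [ 0.32  0.81  1.67 -0.    0.67  1.9 ] f [-1.5 -0.8  5.4]
```

Scaled: -0.2 m / 0.5 = -0.4, -0.19 m / 0.5 = -0.38.

```bash
python3 drive.py '[{"dz":-0.04, "aperture":0}, {"dz":-0.12, "aperture":0}, {"dz":-0.22, "aperture":0}, {"dz":-0.32, "aperture":0}, {"dz":-0.38, "aperture":0}, {"dz":-0.4, "aperture":0}, {"dz":-0.4, "aperture":0}, {"dz":-0.4, "aperture":0}]'
cat > m3.py <<'E'
from h import *
def held(name):
    st=manip.sense();s=vision.snapshot("wrist");save(name,s["pixels"])
    H=np.array(s["hand_eye"]);T=cloud(s)@H[:3,:3].T+H[:3,3]
    x,y,z=T[...,0],T[...,1],T[...,2]
    m=(z>-.02)&(z<.03)&(abs(y)<.05)&(x>.03)&(x<.16)&(s["range_z"]>0)
    Q=T[m];R=Q[Q[:,0]>.08];print("zplane",np.linalg.lstsq(np.c_[R[:,:2],np.ones(len(R))],R[:,2],rcond=None)[0],np.median(R[:,2]))
    for o in outline(T,m):
        if len(o)>40: print(len(o),o.min(0).round(3),o.max(0).round(3),hexfit(o[:,:2],[.105,0],.02 if o[:,0].min()>.07 else .028))
    h=Q[(Q[:,0]>.03)&(Q[:,0]<.072)];print("handle",np.polyfit(h[:,0],h[:,1],1))
    return st
if __name__=="__main__":
    import sys
    held(sys.argv[1]); togo([0,0,0])
E
python3 m3.py w3
```

```text
t: 5.25
tcp_pos: [0.5124, 0.2867, 0.2252]
tool_rot: [1.0, -0.007, -0.002, 0.001]
force: [-0.4, -0.1, -2.4]
finger_gap: 0.137
gripper_force: 98.0
zplane [ 0.21541509  0.00060675 -0.01617047] 0.0026275957308687647
1017 [ 0.03  -0.032  0.   ] [0.12  0.032 0.027] (array([9.490e-02, 2.000e-04, 2.610e-02, 5.162e-01]), np.float64(0.00387))
handle [0.00086278 0.00010472]
tcp [0.5122 0.2866 0.2247] yaw -0.0132 tilt [-0.0052 -0.0017] GO [-0.5072  0.293   0.2278] turn None q [0.32 0.51 1.56 0.   1.08 1.9 ] f [-1.2 -0.2 -2. ]
```

View pics/w3.png

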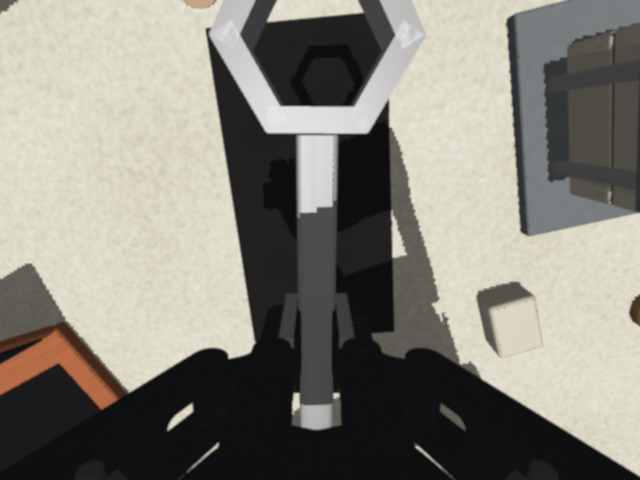

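The ring is cut off at the top edge of the picture, but its near part is visible: outer flat at row ~133, inner flat at row ~106, side corners at (212,35) and (425,35). The handle lies straight up column 318.

Run:
```python
from h import *
st=manip.sense();s=vision.snapshot("wrist")
H=np.array(s["hand_eye"]);T=cloud(s)@H[:3,:3].T+H[:3,3]
x,y,z=T[...,0],T[...,1],T[...,2]
m=(z>-.03)&(z<.03)&(abs(y)<.04)&(x>.0)&(x<.16)&(s["range_z"]>0)
for u in (300,318,335):
    c=[(v,x[v,u].round(4),z[v,u].round(4)) for v in range(96,260,6) if m[v,u]];print(u,c)
Q=T[m&(abs(y)<.005)];h=Q[(Q[:,0]>.02)&(Q[:,0]<.07)];k=np.polyfit(h[:,0],h[:,2],1);print("handle z fit",k)
zt=np.median(z[110:126,300:336]);print("ringtop z",zt)
top=m&(abs(z-zt)<.003)
o=max(outline(T,top),key=len);v=np.array([p for p in o if p[0]<.1185])
print(hexfit(v[(np.hypot(v[:,0]-.105,v[:,1])<.0265)&(np.hypot(v[:,0]-.105,v[:,1])>.018)][:,:2],[.105,0],.02))
q=T[top&(x>.06)];kk=np.linalg.lstsq(np.c_[q[:,:2],np.ones(len(q))],q[:,2],rcond=None)[0];print(kk)
```

```text
300 [(108, np.float64(0.0838), np.float64(0.0017)), (114, np.float64(0.0821), np.float64(0.002)), (120, np.float64(0.0803), np.float64(0.0023)), (126, np.float64(0.0785), np.float64(0.0023)), (132, np.float64(0.0766), np.float64(0.0035)), (138, np.float64(0.0748), np.float64(0.0031)), (144, np.float64(0.0729), np.float64(0.003)), (150, np.float64(0.071), np.float64(0.0032)), (156, np.float64(0.0691), np.float64(0.0037)), (162, np.float64(0.067), np.float64(0.0049)), (168, np.float64(0.0652), np.float64(0.0038)), (174, np.float64(0.0633), np.float64(0.0031)), (180, np.float64(0.0612), np.float64(0.0037)), (186, np.float64(0.0592), np.float64(0.0035)), (192, np.float64(0.0572), np.float64(0.0036)), (198, np.float64(0.0549), np.float64(0.005)), (204, np.float64(0.053), np.float64(0.0042)), (210, np.float64(0.051), np.float64(0.0037)), (216, np.float64(0.049), np.float64(0.0033)), (222, np.float64(0.0467), np.float64(0.0037)), (228, np.float64(0.0448), np.float64(0.003)), (234, np.float64(0.0423), np.float64(0.0039)), (240, np.float64(0.0401), np.float64(0.0041)), (246, np.float64(0.0382
[... 2022 characters left out ...]
loat64(0.0041)), (198, np.float64(0.0549), np.float64(0.0051)), (204, np.float64(0.0527), np.float64(0.0055)), (210, np.float64(0.051), np.float64(0.0039)), (216, np.float64(0.0485), np.float64(0.0051)), (222, np.float64(0.0464), np.float64(0.0052)), (228, np.float64(0.0447), np.float64(0.0034)), (234, np.float64(0.0425), np.float64(0.0033)), (240, np.float64(0.0403), np.float64(0.0033)), (246, np.float64(0.0378), np.float64(0.0044)), (252, np.float64(0.0356), np.float64(0.004)), (258, np.float64(0.0336), np.float64(0.0034))]
handle z fit [0.0019075  0.00321912]
ringtop z 0.002333013547827195
(array([0.1048, 0.0002, 0.0202, 0.0016]), np.float64(0.00081))
[-0.01602752 -0.00010196  0.0040455 ]
```

Scaled: 0.3507 m / 0.5 = 0.7014, 0.0304 m / 0.5 = 0.0608, -0.946 rad / 4 = -0.2365.

```bash
python3 drive.py '[{"dx":0.06, "dy":0.08, "rz":-0.035, "aperture":0}, {"dx":0.06, "dy":0.17, "rz":-0.07, "aperture":0}, {"dx":0.06, "dy":0.26, "rz":-0.105, "aperture":0}, {"dx":0.06, "dy":0.35, "rz":-0.14, "aperture":0}, {"dx":0.06, "dy":0.44, "rz":-0.175, "aperture":0}, {"dx":0.06, "dy":0.53, "rz":-0.21, "aperture":0}, {"dx":0.06, "dy":0.62, "rz":-0.2365, "aperture":0}, {"dx":0.06, "dy":0.68, "dz":0.02, "rz":-0.2365, "aperture":0}, {"dx":0.0608, "dy":0.7014, "dz":0.036, "rz":-0.2365, "aperture":0}, {"dx":0.0608, "dy":0.7014, "dz":0.036, "rz":-0.2365, "aperture":0}, {"dx":0.0608, "dy":0.7014, "dz":0.036, "rz":-0.2365, "aperture":0}, {"dx":0.0608, "dy":0.7014, "dz":0.036, "rz":-0.2365, "aperture":0}]'
cat > go.py <<'E'
from h import *
import sys
# where ring is; distance to sit over the nut at wrench yaw a, TCP height zz
a,zz=float(sys.argv[1]),float(sys.argv[2])
N=np.array([.6004,.0198]);L=np.array([.1048,.0002])
c,s=np.cos(a),np.sin(a);off=np.array([c*L[0]+s*L[1],s*L[0]-c*L[1]])
togo([*(N-off),zz],a)
E
python3 go.py .933 .1593
```

```text
t: 6.55
tcp_pos: [0.5395, -0.0623, 0.2091]
tool_rot: [0.893, 0.45, -0.0, -0.001]
force: [-0.3, 0.5, -2.1]
finger_gap: 0.134
gripper_force: 98.1
tcp [ 0.5395 -0.0623  0.2091] yaw 0.9346 tilt [-0.0008  0.0007] GO [-0.0026 -0.0001  0.0498] turn 0.0016 q [-0.32  0.48  1.68  0.    0.98  0.31] f [-0.3  0.5 -2.1]
```

Scaled: 0.03 m / 0.5 = 0.06, -0.0026 m / 0.5 = -0.0052.

```bash
python3 drive.py '[{"dx":-0.0052, "dz":0.03, "aperture":0}, {"dx":-0.0052, "dz":0.05, "aperture":0}, {"dx":-0.0052, "dz":0.06, "aperture":0}, {"dx":-0.0052, "dz":0.06, "aperture":0}]'; python3 go.py .933 .1593
python3 - <<'E'
from h import *
s=vision.snapshot("top");save("t2",cv2.resize(s["pixels"][170:270,250:370],None,fx=5,fy=5,interpolation=cv2.INTER_CUBIC))
W=world(s);x,y,z=W[...,0],W[...,1],W[...,2]
m=(z>.172)&(z<.195)&(np.hypot(x-.6,y-.02)<.035)
for o in outline(W,m):
    if len(o)>30: print(len(o),o.min(0).round(4),o.max(0).round(4),hexfit(o[:,:2],[.6,.02],.02))
E
```

```text
t: 6.95
tcp_pos: [0.5377, -0.0651, 0.1786]
tool_rot: [0.893, 0.45, -0.001, -0.001]
force: [0.0, -0.3, -2.8]
finger_gap: 0.136
gripper_force: 98.1
tcp [ 0.5377 -0.0651  0.1786] yaw 0.9338 tilt [-0.0016  0.0007] GO [ 0.0008 -0.0003  0.0193] turn 0.0008 q [-0.33  0.52  1.71  0.    0.91  0.31] f [ 0.  -0.3 -2.8]
99 [ 0.569  -0.0128  0.172 ] [0.6272 0.0478 0.1829] (array([ 0.5982,  0.0162,  0.0273, -0.1174]), np.float64(0.00068))
71 [ 0.5761 -0.0074  0.1722] [0.6199 0.0389 0.1816] (array([ 0.598 ,  0.0163,  0.0205, -0.1233]), np.float64(0.0004))
```

View pics/t2.png

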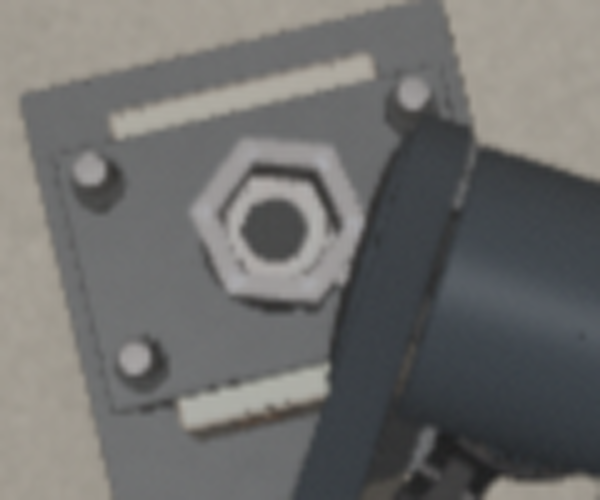

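The picture shows the ring hovering over the nut, hole centre near (280,222) and nut bore at (273,228). After allowing for parallax, the hole sits a little to the right (-y), so I'll check it against the same camera's nut fit.

```bash
cat > m4.py <<'E'
from h import *
d=np.load("top.npz");s=vision.snapshot("top");s["R"]=np.array(s["R"]);s["t"]=np.array(s["t"])
f=240/np.tan(np.radians(s["fov_y"])/2)
def plane(px,h):  # pixel rays to plane z=h
    r=np.c_[(px[:,0]-s["cx"])/f,(px[:,1]-s["cy"])/f,np.ones(len(px))]@s["R"];C=-s["R"].T@s["t"]
    return (C+r*((h-C[2])/r[:,2])[:,None])[:,:2]
def fit(W,lo,hi,h,r0,tag):
    x,y,z=W[...,0],W[...,1],W[...,2]
    m=((z>lo)&(z<hi)&(np.hypot(x-.5976,y-.0185)<.035)).astype(np.uint8)
    for c in cv2.findContours(m,cv2.RETR_CCOMP,cv2.CHAIN_APPROX_NONE)[0]:
        if len(c)>30: print(tag,len(c),hexfit(plane(c[:,0].astype(float),h),[.598,.018],r0))
if __name__=="__main__":
    fit(d["W"],.1415,.19,.147,.019,"nut")
    st=manip.sense();zt=st["tcp_pos"][2]-.0023;print("ringtop",zt)
    fit(world(s),zt-.012,zt+.015,zt,.024,"ring")
    for X in ([.6472,-.0308,.166],[.6216,.0855,.166],[.5538,.0705,.166],[.5795,-.0457,.166]):
        k=s["R"]@X+s["t"];print("rod px",k[:2]/k[2]*f+[s["cx"],s["cy"]])
E
python3 m4.py
```

```text
nut 62 (array([ 0.5975,  0.0186,  0.0183, -0.1128]), np.float64(0.00047))
ringtop 0.17719366385967927
ring 98 (array([ 0.5985,  0.0158,  0.0275, -0.1075]), np.float64(0.00075))
ring 70 (array([ 0.5981,  0.0158,  0.0202, -0.1148]), np.float64(0.00051))
rod px [331.29955984 187.12577777]
rod px [267.21850708 202.47702223]
rod px [276.17330859 239.76918731]
rod px [340.42686408 224.16407058]
```

Scaled: 0.008 m / 0.5 = 0.016, -0.0021 m / 0.5 = -0.0042.

```bash
python3 drive.py '[{"dx":0.0032, "dy":-0.0042, "aperture":0}, {"dx":0.0032, "dy":-0.0042, "dz":0.006, "aperture":0}, {"dx":0.0032, "dy":-0.0042, "dz":0.012, "aperture":0}, {"dx":0.0032, "dy":-0.0042, "dz":0.016, "aperture":0}, {"dx":0.0032, "dy":-0.0042, "dz":0.016, "aperture":0}]';python3 go.py .933 .1593; python3 m4.py | grep ring
```

```text
t: 7.55
tcp_pos: [0.5371, -0.0634, 0.1709]
tool_rot: [0.893, 0.45, -0.0, -0.0]
force: [0.2, 0.0, -1.6]
finger_gap: 0.14
gripper_force: 98.1
tcp [ 0.5371 -0.0634  0.1709] yaw 0.9327 tilt [-0.0008  0.0002] GO [-0.0002  0.0011  0.0116] turn -0.0003 q [-0.32  0.53  1.72 -0.    0.89  0.31] f [ 0.2  0.  -1.6]
ringtop 0.1687758473315507
ring 99 (array([ 0.5976,  0.0178,  0.0275, -0.0992]), np.float64(0.00079))
ring 69 (array([ 0.5972,  0.0177,  0.0202, -0.0919]), np.float64(0.00051))
```

Scaled: 0.0115 m / 0.5 = 0.023, -0.0004 m / 0.5 = -0.0008.

```bash
python3 drive.py '[{"dx":0.001, "dy":-0.0008, "dz":0.006, "aperture":0}, {"dx":0.001, "dy":-0.0008, "dz":0.012, "aperture":0}, {"dx":0.001, "dy":-0.0008, "dz":0.018, "aperture":0}, {"dx":0.001, "dy":-0.0008, "dz":0.022, "aperture":0}, {"dx":0.001, "dy":-0.0008, "dz":0.023, "aperture":0}, {"dx":0.001, "dy":-0.0008, "dz":0.023, "aperture":0}]';python3 go.py .933 .1593
```

```text
t: 8.2
tcp_pos: [0.5373, -0.0628, 0.1597]
tool_rot: [0.893, 0.45, -0.0, -0.0]
force: [0.7, -0.7, -1.9]
finger_gap: 0.137
gripper_force: 98.1
tcp [ 0.5373 -0.0628  0.1597] yaw 0.9328 tilt [-0.0002  0.0001] GO [-0.0009  0.0014  0.0004] turn -0.0002 q [-0.32  0.55  1.73 -0.    0.86  0.32] f [ 0.7 -0.7 -1.9]
```

Scaled: -0.0502 m / 0.5 = -0.1004, -0.0408 m / 0.5 = -0.0816, 0.5 rad / 4 = 0.125.

```bash
python3 drive.py '[{"dx":0.0002, "dy":-0.0104, "rz":0.0125, "aperture":0}, {"dx":0.001, "dy":-0.021, "rz":0.025, "aperture":0}, {"dx":0.0042, "dy":-0.0416, "rz":0.05, "aperture":0}, {"dx":0.0094, "dy":-0.062, "rz":0.075, "aperture":0}, {"dx":0.0166, "dy":-0.0816, "rz":0.1, "aperture":0}, {"dx":0.0256, "dy":-0.1004, "rz":0.125, "aperture":0}, {"dx":0.0256, "dy":-0.1004, "rz":0.125, "aperture":0}, {"dx":0.0256, "dy":-0.1004, "rz":0.125, "aperture":0}]';sed -i 's/N=np.array.*;L/N=np.array([.5999,.0207]);L/' go.py
cat >> go.py <<'E'
st=manip.sense();F=st["force"];d=N-st["tcp_pos"][:2]
print("torque_cw on nut est: F part",round(-( -d[0]*F[1]+d[1]*F[0])*1,3),"Mz",st["ft_torque"].round(3))
E
python3 go.py .433 .1593
```

```text
t: 9.0
tcp_pos: [0.5049, -0.023, 0.16]
tool_rot: [0.976, 0.216, 0.0, 0.0]
force: [-0.1, -0.3, -3.3]
finger_gap: 0.138
gripper_force: 98.1
tcp [ 0.5049 -0.023   0.16  ] yaw 0.4351 tilt [ 0.0002 -0.0005] GO [-0.0002  0.      0.0007] turn 0.0021 q [-0.27  0.51  1.82 -0.    0.81  0.87] f [-0.1 -0.3 -3.3]
torque_cw on nut est: F part -0.02 Mz [-0.28   0.09  -0.108]
```

Scaled: -0.0861 m / 0.5 = -0.1722, -0.0821 m / 0.5 = -0.1642, 0.965 rad / 4 = 0.2413.

```bash
python3 drive.py '[{"dx":0.001, "dy":-0.021, "rz":0.025, "aperture":0}, {"dx":0.0042, "dy":-0.0416, "rz":0.05, "aperture":0}, {"dx":0.0094, "dy":-0.062, "rz":0.075, "aperture":0}, {"dx":0.0166, "dy":-0.0816, "rz":0.1, "aperture":0}, {"dx":0.0256, "dy":-0.1004, "rz":0.125, "aperture":0}, {"dx":0.0366, "dy":-0.1184, "rz":0.15, "aperture":0}, {"dx":0.0492, "dy":-0.135, "rz":0.175, "aperture":0}, {"dx":0.0636, "dy":-0.1504, "rz":0.2, "aperture":0}, {"dx":0.0794, "dy":-0.1642, "rz":0.225, "aperture":0}, {"dx":0.0902, "dy":-0.1722, "rz":0.2413, "aperture":0}]';python3 go.py -.533 .1593;python3 drive.py '[{"aperture":0}]';python3 go.py -.533 .1593
```

```text
t: 10.0
tcp_pos: [0.5103, 0.0733, 0.1598]
tool_rot: [0.965, -0.264, 0.001, 0.001]
force: [0.7, -6.0, -2.4]
finger_gap: 0.138
gripper_force: 98.1
tcp [0.5103 0.0733 0.1598] yaw -0.5338 tilt [ 0.0005 -0.0022] GO [-0.001  -0.0004  0.0005] turn -0.0008 q [-0.07  0.52  1.79 -0.    0.82  2.03] f [ 0.7 -6.  -2.4]
torque_cw on nut est: F part -0.502 Mz [-1.016  0.015 -0.23 ]
t: 10.1
tcp_pos: [0.5103, 0.0733, 0.1598]
tool_rot: [0.965, -0.263, 0.0, 0.001]
force: [1.2, -5.6, -3.2]
finger_gap: 0.139
gripper_force: 98.2
tcp [0.5103 0.0733 0.1598] yaw -0.5317 tilt [ 0.0003 -0.0021] GO [-0.0009 -0.0004  0.0005] turn 0.0013 q [-0.07  0.52  1.79 -0.    0.82  2.03] f [ 1.2 -5.6 -3.2]
torque_cw on nut est: F part -0.439 Mz [-0.985  0.008 -0.337]
```

Scaled: 0.0091 m / 0.5 = 0.0182, 0.0004 m / 0.5 = 0.0008, -0.087 rad / 4 = -0.0218.

```bash
python3 drive.py '[{"dx":0.0002, "dy":0.009, "rz":-0.01, "aperture":0}, {"dx":0.0008, "dy":0.0182, "rz":-0.0218, "aperture":0}, {"dx":0.0008, "dy":0.0182, "rz":-0.0218, "aperture":0}]';python3 go.py -.445 .1593
```

```text
t: 10.4
tcp_pos: [0.5054, 0.0655, 0.1598]
tool_rot: [0.975, -0.221, 0.0, 0.0]
force: [-0.9, -2.7, -2.7]
finger_gap: 0.139
gripper_force: 98.2
tcp [0.5054 0.0655 0.1598] yaw -0.4453 tilt [-0.     -0.0002] GO [-0.0002 -0.0004  0.0005] turn -0.0003 q [-0.09  0.52  1.81 -0.    0.82  1.93] f [-0.9 -2.7 -2.7]
torque_cw on nut est: F part -0.296 Mz [-0.414  0.021 -0.273]
```

Units first: shifts go in shares of 50 cm and turns go in shares of 4 rad. So -0.03 m / 0.5 = -0.06, 0.0007 m / 0.5 = 0.0014.

```bash
sed -i 's/N=np.array.*;L/N=np.array([.6002,.0199]);L/' go.py; python3 drive.py '[{"dx":0.0006, "dy":0.0014, "aperture":0}, {"dx":0.0006, "dy":0.0014, "dz":-0.02, "aperture":0}, {"dx":0.0006, "dy":0.0014, "dz":-0.04, "aperture":0}, {"dx":0.0006, "dy":0.0014, "dz":-0.06, "aperture":0}, {"dx":0.0006, "dy":0.0014, "dz":-0.06, "aperture":0}]'; python3 go.py -.445 .19; python3 drive.py '[{"dx":0.0024, "dy":0.0314, "rz":-0.0375, "aperture":0}, {"dx":0.0094, "dy":0.062, "rz":-0.075, "aperture":0}, {"dx":0.0208, "dy":0.0912, "rz":-0.1125, "aperture":0}, {"dx":0.0366, "dy":0.1184, "rz":-0.15, "aperture":0}, {"dx":0.0562, "dy":0.1428, "rz":-0.1875, "aperture":0}, {"dx":0.0794, "dy":0.1642, "rz":-0.225, "aperture":0}, {"dx":0.1048, "dy":0.1816, "rz":-0.2618, "aperture":0}, {"dx":0.1048, "dy":0.1816, "rz":-0.2618, "aperture":0}, {"dx":0.1048, "dy":0.1816, "rz":-0.2618, "aperture":0}]';python3 go.py .602 .1593; python3 m4.py; python3 -c "
from h import *
s=vision.snapshot('top');save('t3',cv2.resize(s['pixels'][180:250,265:345],None,fx=7,fy=7,interpolation=cv2.INTER_CUBIC))"
```

```text
t: 10.9
tcp_pos: [0.506, 0.0661, 0.1918]
tool_rot: [0.975, -0.22, 0.002, -0.0]
force: [0.5, 0.4, -2.1]
finger_gap: 0.134
gripper_force: 98.3
tcp [0.506  0.0661 0.1918] yaw -0.4446 tilt [0.0037 0.0001] GO [0.0001 0.0009 0.0018] turn 0.0004 q [-0.09  0.46  1.78  0.    0.89  1.93] f [ 0.5  0.4 -2.1]
torque_cw on nut est: F part 0.061 Mz [-0.028  0.052 -0.015]
t: 11.8
tcp_pos: [0.5128, -0.0384, 0.1898]
tool_rot: [0.956, 0.295, -0.0, -0.0]
force: [-0.0, 0.7, -2.9]
finger_gap: 0.136
gripper_force: 98.3
tcp [ 0.5128 -0.0384  0.1898] yaw 0.5982 tilt [-0.0009  0.0007] GO [0.0003 0.0013 0.0305] turn -0.0038 q [-0.29  0.47  1.77  0.    0.9   0.68] f [-0.   0.7 -2.9]
torque_cw on nut est: F part 0.065 Mz [-0.012  0.05   0.061]
nut 62 (array([ 0.5975,  0.0186,  0.0183, -0.1128]), np.float64(0.00047))
ringtop 0.1873889960797581
ring 128 (array([ 0.5978,  0.0182,  0.0259, -0.4381]), np.float64(0.00221))
rod px [331.29955984 187.12577777]
rod px [267.21850708 202.47702223]
rod px [276.17330859 239.76918731]
rod px [340.42686408 224.16407058]
```

View pics/t3.png

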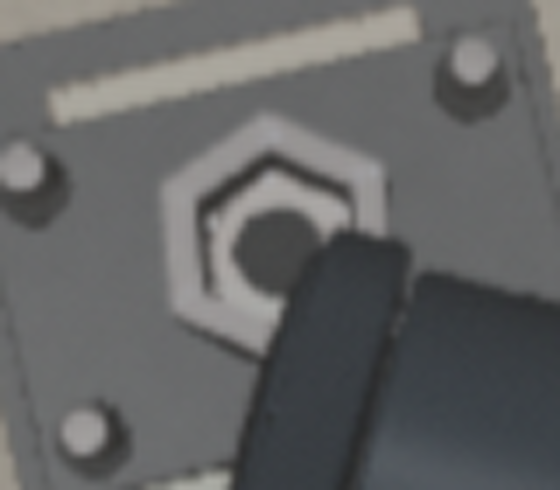

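The nut has turned, and its top corner at (272,170) lines up with the hole corner at (270,155). Safe to set the wrench down.

Scaled: 0.021 m / 0.5 = 0.042, 0.017 m / 0.5 = 0.034.

```bash
python3 drive.py '[{"dz":0.016, "aperture":0}, {"dz":0.026, "aperture":0}, {"dz":0.034, "aperture":0}, {"dz":0.042, "aperture":0}, {"dz":0.042, "aperture":0}]';python3 go.py .602 .1593
```

```text
t: 12.4
tcp_pos: [0.5129, -0.0387, 0.1681]
tool_rot: [0.955, 0.296, -0.001, -0.0]
force: [-0.4, -0.1, -1.1]
finger_gap: 0.136
gripper_force: 98.3
tcp [ 0.5129 -0.0387  0.1681] yaw 0.6017 tilt [-0.0014  0.0005] GO [0.0003 0.001  0.0088] turn -0.0003 q [-0.29  0.51  1.79  0.    0.85  0.68] f [-0.4 -0.1 -1.1]
torque_cw on nut est: F part 0.014 Mz [-0.077  0.019  0.005]
```

Scaled: -0.0456 m / 0.5 = -0.0912, 0.0085 m / 0.5 = 0.017, 0.45 rad / 4 = 0.1125.

```bash
python3 drive.py '[{"dy":0.001, "dz":0.008, "aperture":0}, {"dy":0.001, "dz":0.017, "aperture":0}, {"dx":0.001, "dy":-0.021, "dz":0.017, "rz":0.025, "aperture":0}, {"dx":0.0042, "dy":-0.0416, "dz":0.017, "rz":0.05, "aperture":0}, {"dx":0.0094, "dy":-0.062, "dz":0.017, "rz":0.075, "aperture":0}, {"dx":0.0166, "dy":-0.0816, "dz":0.017, "rz":0.1, "aperture":0}, {"dx":0.021, "dy":-0.0912, "dz":0.017, "rz":0.1125, "aperture":0}]';sed -i 's/print("torque_cw.*/k=-d[0]*F[1]+d[1]*F[0];m=st["ft_torque"][2];print("F",k.round(3),"Mz",m.round(3),"NET cw torque",(k+m).round(3))/' go.py; python3 go.py .152 .1593;python3 drive.py '[{"dx":0.001, "dy":-0.0104, "rz":0.0125, "aperture":0}]' >/dev/null;python3 go.py .102 .1593
```

```text
t: 13.1
tcp_pos: [0.4966, 0.0047, 0.1602]
tool_rot: [0.997, 0.075, 0.001, 0.001]
force: [0.4, -1.1, -3.3]
finger_gap: 0.137
gripper_force: 98.1
tcp [0.4966 0.0047 0.1602] yaw 0.1499 tilt [ 0.0013 -0.0011] GO [-0.0001  0.0005  0.0009] turn -0.0021 q [-0.22  0.5   1.84 -0.    0.8   1.21] f [ 0.4 -1.1 -3.3]
F 0.116 Mz 0.103 NET cw torque 0.219
tcp [0.496  0.0097 0.1601] yaw 0.1007 tilt [ 0.0003 -0.0011] GO [-0.0001  0.0003  0.0008] turn -0.0013 q [-0.21  0.5   1.84 -0.    0.8   1.27] f [-1.1 -1.8 -2.4]
F 0.176 Mz 0.102 NET cw torque 0.278
```

Scaled: -0.0042 m / 0.5 = -0.0084, 0.0001 m / 0.5 = 0.0002, 0.04 rad / 4 = 0.01.

```bash
echo 'import sys;sys.exit(k+m>0.5)' >> go.py; G="python3 go.py 0 .1593"; python3 drive.py '[{"dx":0.0002, "dy":-0.0084, "rz":0.01, "aperture":0}]'>/dev/null; $G && python3 drive.py '[{"dx":0.0002, "dy":-0.0084, "rz":0.01, "aperture":0}]'>/dev/null && $G && python3 drive.py '[{"dx":0.0002, "dy":-0.0084, "rz":0.01, "aperture":0}]'>/dev/null && $G && python3 drive.py '[{"dx":0.0002, "dy":-0.0084, "rz":0.01, "aperture":0}]'>/dev/null && $G && python3 drive.py '[{"dx":0.0002, "dy":-0.0084, "rz":0.01, "aperture":0}]'>/dev/null && $G && python3 drive.py '[{"dx":0.0002, "dy":-0.0084, "rz":0.01, "aperture":0}]'>/dev/null && $G
```

```text
tcp [0.4957 0.0138 0.1601] yaw 0.0608 tilt [ 0.0002 -0.0012] GO [ 0.0001 -0.0063  0.0008] turn 0.0608 q [-0.2   0.5   1.84 -0.    0.8   1.31] f [-0.5 -2.2 -2.8]
F 0.223 Mz 0.14 NET cw torque 0.363False
```

Scaled: -0.0042 m / 0.5 = -0.0084, 0.0001 m / 0.5 = 0.0002, 0.04 rad / 4 = 0.01.

```bash
sed -i 's/sys.exit(.*/sys.exit(int(k+m>0.55))/' go.py; G="python3 go.py 0 .1593"; python3 drive.py '[{"dx":0.0002, "dy":-0.0084, "rz":0.01, "aperture":0}]'>/dev/null; $G && python3 drive.py '[{"dx":0.0002, "dy":-0.0084, "rz":0.01, "aperture":0}]'>/dev/null && $G && python3 drive.py '[{"dx":0.0002, "dy":-0.0084, "rz":0.01, "aperture":0}]'>/dev/null && $G && python3 drive.py '[{"dx":0.0002, "dy":-0.0084, "rz":0.01, "aperture":0}]'>/dev/null && $G && python3 drive.py '[{"dx":0.0002, "dy":-0.0084, "rz":0.01, "aperture":0}]'>/dev/null && $G && python3 drive.py '[{"dx":0.0002, "dy":-0.0084, "rz":0.01, "aperture":0}]'>/dev/null && $G
```

```text
tcp [0.4955 0.0179 0.1601] yaw 0.0208 tilt [ 0.0002 -0.0011] GO [-0.0001 -0.0022  0.0008] turn 0.0208 q [-0.19  0.5   1.84 -0.    0.8   1.36] f [ 0.3 -1.3 -3.3]
F 0.138 Mz 0.131 NET cw torque 0.269
tcp [0.4955 0.022  0.1601] yaw -0.0193 tilt [ 0.0002 -0.0012] GO [-0.0001  0.0019  0.0008] turn -0.0193 q [-0.18  0.5   1.84 -0.    0.8   1.41] f [-0.7 -1.7 -2. ]
F 0.183 Mz 0.105 NET cw torque 0.288
tcp [0.4957 0.0262 0.1601] yaw -0.0594 tilt [ 0.0001 -0.0013] GO [0.0001 0.0061 0.0008] turn -0.0594 q [-0.17  0.5   1.84 -0.    0.8   1.46] f [-0.6 -2.6 -1.8]
F 0.273 Mz 0.037 NET cw torque 0.31
tcp [0.496  0.0303 0.1601] yaw -0.0995 tilt [-0.     -0.0013] GO [0.0004 0.0102 0.0008] turn -0.0995 q [-0.16  0.5   1.84 -0.    0.8   1.51] f [ 0.4 -2.2 -2.1]
F 0.229 Mz 0.006 NET cw torque 0.235
tcp [0.4965 0.0344 0.1601] yaw -0.1395 tilt [ 0.     -0.0014] GO [0.0009 0.0144 0.0008] turn -0.1395 q [-0.15  0.5   1.84 -0.    0.8   1.56] f [ 0.6 -2.5 -2.1]
F 0.248 Mz -0.003 NET cw torque 0.246
tcp [0.4972 0.0385 0.1601] yaw -0.1796 tilt [-0.0001 -0.0014] GO [0.0015 0.0185 0.0008] turn -0.1796 q [-0.15  0.5   1.84 -0.    0.8   1.61] f [ 0.1 -2.8 -3.3]
F 0.291 Mz -0.028 NET cw torque 0.263
```

Scaled: -0.0042 m / 0.5 = -0.0084, 0.0001 m / 0.5 = 0.0002, 0.04 rad / 4 = 0.01.

```bash
G="python3 go.py -.2 .1593"; python3 drive.py '[{"dx":0.0002, "dy":-0.0084, "rz":0.01, "aperture":0}]'>/dev/null; $G && python3 drive.py '[{"dx":0.0002, "dy":-0.0084, "rz":0.01, "aperture":0}]'>/dev/null && $G && python3 drive.py '[{"dx":0.0002, "dy":-0.0084, "rz":0.01, "aperture":0}]'>/dev/null && $G && python3 drive.py '[{"dx":0.0002, "dy":-0.0084, "rz":0.01, "aperture":0}]'>/dev/null && $G && python3 drive.py '[{"dx":0.0002, "dy":-0.0084, "rz":0.01, "aperture":0}]'>/dev/null && $G && python3 drive.py '[{"dx":0.0002, "dy":-0.0084, "rz":0.01, "aperture":0}]'>/dev/null && $G
```

```text
tcp [0.498  0.0426 0.1601] yaw -0.2197 tilt [-0.0001 -0.0014] GO [-0.0001  0.0018  0.0008] turn -0.0197 q [-0.14  0.51  1.83 -0.    0.8   1.65] f [-0.  -2.8 -3.4]
F 0.285 Mz -0.091 NET cw torque 0.194
tcp [0.499  0.0467 0.1601] yaw -0.2597 tilt [-0.0001 -0.0015] GO [0.     0.0059 0.0008] turn -0.0597 q [-0.13  0.51  1.83 -0.    0.81  1.7 ] f [ 0.3 -3.8 -3.2]
F 0.377 Mz -0.092 NET cw torque 0.286
tcp [0.5002 0.0505 0.16  ] yaw -0.299 tilt [-0.0003 -0.002 ] GO [0.0003 0.0099 0.0008] turn -0.099 q [-0.12  0.51  1.83 -0.    0.81  1.75] f [ 0.1 -4.8 -2.7]
F 0.476 Mz 0.105 NET cw torque 0.581
```

Scaled: -0.0016 m / 0.5 = -0.0032, 0.015 rad / 4 = 0.0038.

```bash
G="python3 go.py -.3 .1593"; python3 drive.py '[{"aperture":0}]'>/dev/null; $G; python3 drive.py '[{"dy":-0.0032, "rz":0.0038, "aperture":0}, {"dy":-0.0032, "rz":0.0038, "aperture":0}]'>/dev/null; $G
```

```text
tcp [0.5002 0.0505 0.1601] yaw -0.297 tilt [-0.0003 -0.0022] GO [-0.0002 -0.0005  0.0008] turn 0.003 q [-0.12  0.51  1.83 -0.    0.81  1.75] f [-0.3 -5.3 -2.1]
F 0.54 Mz -0.004 NET cw torque 0.536
tcp [0.5005 0.0517 0.1601] yaw -0.3113 tilt [-0.0005 -0.0024] GO [-0.0002  0.0007  0.0008] turn -0.0113 q [-0.12  0.51  1.82 -0.    0.81  1.77] f [-0.6 -6.1 -2.1]
F 0.624 Mz 0.096 NET cw torque 0.72
```

Scaled: -0.0016 m / 0.5 = -0.0032, 0.015 rad / 4 = 0.0038.

```bash
G="python3 go.py -.3 .1593"; python3 drive.py '[{"dy":-0.0032, "rz":0.0038, "aperture":0}, {"dy":-0.0032, "rz":0.0038, "aperture":0}]'>/dev/null; $G; python3 drive.py '[{"dy":-0.0028, "rz":0.0033, "aperture":0}, {"dy":-0.0028, "rz":0.0033, "aperture":0}]'>/dev/null; $G
```

```text
tcp [0.501  0.053  0.1601] yaw -0.3259 tilt [-0.0007 -0.0028] GO [-0.0002  0.0021  0.0008] turn -0.0259 q [-0.12  0.51  1.82 -0.    0.81  1.78] f [-1.3 -6.4 -2.4]
F 0.682 Mz 0.159 NET cw torque 0.84
tcp [0.5014 0.0541 0.1601] yaw -0.3385 tilt [-0.0008 -0.0031] GO [-0.0001  0.0033  0.0008] turn -0.0385 q [-0.11  0.51  1.82 -0.    0.81  1.8 ] f [-1.1 -6.7 -2.6]
F 0.698 Mz 0.176 NET cw torque 0.874
```

```bash
python3 drive.py '[{"aperture":0}, {"aperture":0}]'>/dev/null; python3 go.py -.3 .1593; python3 m3.py w5
```

```text
tcp [0.5013 0.0541 0.1601] yaw -0.3384 tilt [-0.0008 -0.003 ] GO [-0.0001  0.0033  0.0008] turn -0.0384 q [-0.11  0.51  1.82 -0.    0.81  1.8 ] f [-0.4 -6.5 -1.9]
F 0.658 Mz 0.189 NET cw torque 0.847
zplane [ 0.10494262 -0.00082    -0.00239222] 0.009075512833728858
179 [ 0.033 -0.043 -0.007] [ 0.053 -0.023  0.03 ] (array([ 0.0448, -0.0315,  0.0077,  0.2138]), np.float64(0.00122))
815 [ 0.03  -0.033  0.   ] [0.118 0.032 0.019] (array([ 9.030e-02, -5.000e-04,  2.890e-02,  5.192e-01]), np.float64(0.00366))
handle [ 0.42745718 -0.03254885]
tcp [0.5013 0.0541 0.1601] yaw -0.3383 tilt [-0.0008 -0.0031] GO [-0.455   0.2169  0.1606] turn None q [-0.11  0.51  1.82 -0.    0.81  1.8 ] f [-0.5 -6.8 -2.6]
```

Run:
```python
from h import *
s=vision.snapshot("wrist");H=np.array(s["hand_eye"]);T=cloud(s)@H[:3,:3].T+H[:3,3]
x,y,z=T[...,0],T[...,1],T[...,2]
m=(z>-.005)&(z<.015)&(abs(y)<.014)&(s["range_z"]>0)
for a,b in((.03,.072),(.045,.072)):
    h=T[m&(x>a)&(x<b)];print(np.polyfit(h[:,0],h[:,1],1),np.ptp(h[:,1]))
```

```text
[-0.00358833 -0.00026242] 0.01409900781423213
[-0.00090442 -0.00042637] 0.01407030473603823
```

Scaled: -0.0009 m / 0.5 = -0.0018, 0.008 rad / 4 = 0.002.

```bash
python3 drive.py '[{"dy":-0.0018, "rz":0.002, "aperture":0}, {"dy":-0.0018, "rz":0.002, "aperture":0}, {"dy":-0.0018, "rz":0.002, "aperture":0}]'>/dev/null; python3 go.py -.3 .1593
```

```text
tcp [0.5016 0.0548 0.1601] yaw -0.3461 tilt [-0.0009 -0.0034] GO [-0.0001  0.004   0.0008] turn -0.0461 q [-0.11  0.51  1.82 -0.    0.81  1.81] f [-0.5 -6.7 -2.6]
F 0.678 Mz 0.233 NET cw torque 0.911
```

Scaled: 0.0146 m / 0.5 = 0.0292, 0.001 m / 0.5 = 0.002, -0.14 rad / 4 = -0.035.

```bash
python3 drive.py '[{"dx":0.0002, "dy":0.0104, "rz":-0.0125, "aperture":0}, {"dx":0.001, "dy":0.021, "rz":-0.025, "aperture":0}, {"dx":0.002, "dy":0.0292, "rz":-0.035, "aperture":0}, {"dx":0.002, "dy":0.0292, "rz":-0.035, "aperture":0}]'>/dev/null; python3 go.py -.206 .1593; python3 drive.py '[{"dz":-0.02, "aperture":0}, {"dz":-0.04, "aperture":0}, {"dz":-0.06, "aperture":0}, {"dz":-0.1, "aperture":0}, {"dz":-0.14, "aperture":0}, {"dz":-0.14, "aperture":0}]'; python3 m2.py >/dev/null
python3 - <<'E'
from h import *
# mat centre/yaw from top picture; grasp pose = where it was picked
togo([.514,.2865,.2],-.0135)
E
```

```text
tcp [0.4977 0.042  0.1602] yaw -0.21 tilt [-0.      0.0001] GO [0.     0.0005 0.0009] turn -0.004 q [-0.14  0.5   1.83  0.    0.8   1.64] f [-0.3  0.3 -2.2]
F -0.026 Mz -0.076 NET cw torque -0.102
t: 16.5
tcp_pos: [0.4996, 0.0428, 0.2336]
tool_rot: [0.995, -0.104, 0.004, -0.0]
force: [0.7, -0.4, -1.4]
finger_gap: 0.14
gripper_force: 98.5
tcp [0.4986 0.0428 0.2321] yaw -0.2087 tilt [ 0.0043 -0.0004] GO [-0.0356 -0.2415  0.0321] turn -0.1952 q [-0.14  0.39  1.77  0.    0.98  1.64] f [-0.6  0.2 -2.4]Traceback (most recent call last):
  File "m2.py", line 7, in <module>
    Q=W[m];h=Q[(Q[:,0]>.47)&(Q[:,0]<.57)];k=np.polyfit(h[:,0],h[:,1],1);print(k,np.polyval(k,.514),np.percentile(h[:,2],[50,95]))
                                            ~~~~~~~~~~^^^^^^^^^^^^^^^^^
    raise TypeError("expected non-empty vector for x")
TypeError: expected non-empty vector for x
```

Scaled: -0.2415 m / 0.5 = -0.483, 0.15 m / 0.5 = 0.3, -0.195 rad / 4 = -0.0488.

```bash
python3 drive.py '[{"dx":-0.012, "dy":-0.09, "rz":-0.0125, "aperture":0}, {"dx":-0.026, "dy":-0.18, "rz":-0.025, "aperture":0}, {"dx":-0.04, "dy":-0.27, "rz":-0.0375, "aperture":0}, {"dx":-0.054, "dy":-0.36, "rz":-0.0488, "aperture":0}, {"dx":-0.066, "dy":-0.45, "dz":0.02, "rz":-0.0488, "aperture":0}, {"dx":-0.0712, "dy":-0.483, "dz":0.08, "rz":-0.0488, "aperture":0}, {"dx":-0.0712, "dy":-0.483, "dz":0.16, "rz":-0.0488, "aperture":0}, {"dx":-0.0712, "dy":-0.483, "dz":0.24, "rz":-0.0488, "aperture":0}, {"dx":-0.0712, "dy":-0.483, "dz":0.3, "rz":-0.0488, "aperture":0}, {"dx":-0.0712, "dy":-0.483, "dz":0.33, "rz":-0.0488, "aperture":0}, {"dx":-0.0712, "dy":-0.483, "dz":0.36, "rz":-0.0488, "aperture":0}, {"dx":-0.0712, "dy":-0.483, "dz":0.36, "rz":-0.0488, "aperture":0}]'; python3 -c "
from h import *
togo([.514,.2865,.0284],-.0135)"
```

```text
t: 17.75
tcp_pos: [0.5122, 0.2859, 0.0487]
tool_rot: [1.0, -0.007, -0.001, 0.0]
force: [-0.0, -0.3, -1.1]
finger_gap: 0.137
gripper_force: 98.5
tcp [0.5122 0.2859 0.0487] yaw -0.0144 tilt [-0.003  -0.0009] GO [ 0.0018 -0.0007  0.0203] turn -0.0009 q [0.32 0.77 1.67 0.   0.71 1.9 ] f [-0.  -0.3 -1.1]
```

```bash
python3 drive.py '[{"dz":0.016, "aperture":0}, {"dz":0.028, "aperture":0}, {"dz":0.036, "aperture":0}, {"dz":0.041, "aperture":0}, {"dz":0.041, "aperture":0}]'; python3 drive.py '[{"aperture":0.3}, {"aperture":0.6}, {"aperture":1}, {"aperture":1}, {"aperture":1}, {"aperture":1}, {"dz":-0.04, "aperture":1}, {"dz":-0.12, "aperture":1}, {"dz":-0.22, "aperture":1}, {"dz":-0.3, "aperture":1}, {"dz":-0.34, "aperture":1}, {"dz":-0.34, "aperture":1}, {"dz":-0.34, "aperture":1}]' 40; python3 m2.py
python3 - <<'E'
from h import *
s=vision.snapshot("top");W=world(s);save("t4",s["pixels"]);x,y,z=W[...,0],W[...,1],W[...,2]
for o in outline(W,(z>.1415)&(z<.19)&(np.hypot(x-.5976,y-.0185)<.03)):
    if len(o)>50: print("nut",hexfit(o[:,:2],[.5976,.0185],.018))
E
```

```text
t: 18.25
tcp_pos: [0.5131, 0.2862, 0.0298]
tool_rot: [1.0, -0.007, -0.0, 0.0]
force: [0.5, -0.4, -2.0]
finger_gap: 0.134
gripper_force: 98.5
t: 19.55
tcp_pos: [0.5128, 0.2861, 0.1998]
tool_rot: [1.0, -0.007, 0.0, -0.0]
force: [-0.2, -0.4, -0.3]
finger_gap: 0.996
gripper_force: 0.0
wr 661 [0.41425063 0.25214887] [0.64580036 0.31601991] (array([0.5282, 0.1115, 0.18  , 0.523 ]), np.float64(0.0045))
wr 53 [0.42316554 0.27748283] [0.44340373 0.29706726] (array([ 0.4333,  0.2873,  0.0097, -0.039 ]), np.float64(0.00021))
wr 173 [0.59697974 0.26121317] [0.63825216 0.30708106] (array([ 0.6178,  0.2842,  0.0201, -0.0191]), np.float64(0.00012))
[-0.01305426  0.29262453] 0.2859146394081347 [0.0250196  0.02618348]
tcp [0.5122 0.2859 0.1987] yaw -0.0143 tilt [-0.0022 -0.0007] GO [0.0022 0.0022 0.1717] turn 0.0017 q [ 0.32  0.54  1.58 -0.    1.02  1.9 ] f [ 0.4 -0.1 -0.8]
nut (array([ 0.5974,  0.0185,  0.0182, -0.144 ]), np.float64(0.00056))
```

View pics/t4.png

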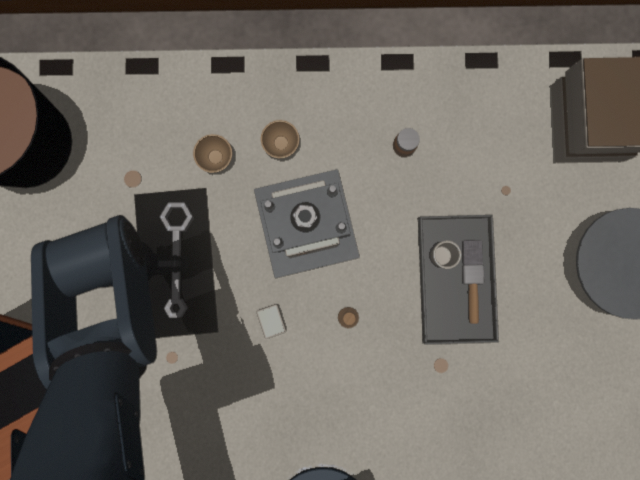

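The wrench lies flat on the mat again, ring at (176,216) and tail at (174,308). The gripper is open and clear of it, and the bystanders are where they started.

```bash
python3 -c "
from station import manip, vision
print(manip.sign_off())"
```

```text
the job is handed in; nothing more can be done
None
```

The job is handed in, with no verdict returned: the nut came up against its stop at an estimated 0.9 N m by wrist force (0.7–1.8 allowed; the turn angles suggest up to about 1.7), and the wrench is back flat on the mat with the other things where they were.

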